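# Set the microscope lamp to level five and switch it on

## Robot

A 6-joint arm with a two-finger parallel gripper is mounted at the origin on the work surface. World frame = base frame: x ahead of the robot, y to its left, z up, the work surface at z = 0. Lengths are in m, angles in degrees, forces in N, time in s.
With the tool pointing down it reaches from about 0.25 to 0.725 m from the base axis. Payload 9.7 kg.
Tool frame: the origin (TCP) lies midway between the tips of the shut fingers; the grasp point (between the pads) lies 19 mm behind it; z points along the fingers, y is the line along which they close (so a half turn about z gives the same grasp; the last joint's range is limited). The gripper opens to 85 mm and grips with 20 to 120 N. Pads are 22 mm wide; open, the fingers measure 114 mm over their backs; the gripper's body (76 mm by 85 mm) begins 54 mm behind the grasp point. The pads swing forward as they close: fully open they stand 13 mm farther back than shut.
Start: joints at [-66.291, 4.979, 10.078, 95.1, 0, 90], TCP at [0.221, -0.504, 0.194] pointing down, gripper open.
Joint ranges: [-179.16, 179.16], [-48.56, 103.87], [-65.8, 70.77], [-126.05, 130.52], [-82.76, 87.17], [-180, 180]. Speed limits (degrees/s): [127.2, 127.2, 147.25, 180, 180, 180].

## Interface

Orientations are given as [roll, pitch, yaw] about the fixed x, y, z axes, in that order (R = Rz(yaw) Ry(pitch) Rx(roll)).
In Python, from workcell import bot gives the robot as it stands.
- The arm moves only by the shell command python3 -m crank 'ROWS' [FORCE]. ROWS is JSON, a list of rows, each an object with "gripper": the finger opening in mm, from 0 to 85.4; "travel": the shift along the tool's x, y, z in mm, a list of three; "twist": the turn, a rotation vector about the tool's x, y, z in rad, a list of three. In form: [{"gripper": gripper, "travel": [tx, ty, tz], "twist": [rx, ry, rz]}, ...]. A call has 1 to 12 rows; each row shifts and turns the commanded pose from where the row before left it, along the tool's axes as they then stand; what a row does not reach is not made up. A row lasts 1/8 s, in which the tool goes at most 62.5 mm and 10.7 degrees, less where a joint would pass 70% of its speed; a pose out of reach is approached as far as the arm can. A call is refused whole if a number of a shift passes 62.5 or a number of a turn 0.188, either way. A call with a gripper value outside its range is refused whole. The fingers move at their own pace and stop on an object; FORCE is the grip in N (left out, the last holds). Time passes only in rows, so rows that do not move let the fingers close. It gives the time, the measured TCP pose, the force, the opening and the grip force at its end, in the units of the state.
- bot.get_obs(): the state, without advancing time (a new reading comes with each control period).
- bot.camera(name): name is "side" or "top" or "wrist"; returns the picture (480x640x3 uint8, red, green, blue); there is no depth.
- bot.calibration(name): a dict with "vfov" (degrees; the focal length in pixels is half the picture's height over the tangent of half this angle, whatever the lens; pixels are square), "cx", "cy" (the principal point, pixels), "camera_from_world" (4x4, takes a point from world to camera coordinates). Camera axes: x right, y down, z forward; pixel columns grow to the right and rows downward; lengths in m; the calibration is good to about 2 mm. The wrist camera is an equidistant fisheye: a pixel r from the principal point sees the ray r / f radians off the axis. A picture is of the moment at which its call begins: read the wrist's pose just before it. calibration takes no time and is no camera call; for the wrist camera it gives the pose at the moment of the call.
- bot.job_done(): hands the job in; it is judged then, once.
The state is a dict: "time": time; "q": joint angles; "qd": joint speeds; "joint_efforts": joint torques, N m; "ee_pos": TCP position; "tcp_rot": TCP orientation; "wrist_force": force on the tool from outside, world axes, zero at the start; "torque": the same for the moment, N m; "opening": finger opening in m; "grasp_force": force on a finger pad.
Only numpy, scipy, OpenCV 4.12 (cv2) and the standard library are available. Lean on these libraries where they do the work, as an engineer would, in place of code of your own. Each camera call takes 0.05 s, during which the arm holds its last target. There are 200 camera calls.

## Task

On the microscope's lamp control unit, push the pointer of the rotary selector clockwise (seen from above) with a fingertip, counting the clicks, until it rests in its fifth position, counting the anticlockwise end position (the one marked with a dot) as the first. Only then press the round push button beside it fully down with a fingertip and let it come back up. Do not pinch the pointer between the fingers, and leave the tin, the jar and the brush where they stand.

Things in the scene. Friction and masses are not known exactly. Their poses are not given: they have to be found in the camera images.
- lamp_unit: Lamp control unit, fixed to the bench: grey box 130 (x) x 260 (y) x 60 mm high, flat bare-metal top panel. Origin at the centre of its underside, +z up; yaw up to 0.45 rad. In its frame the selector's axis is at x -15, y +50 mm, the push button at x -15, y -75 mm. Tall bystanders (102 mm at most) stand around it.
- selector (a joint): Selector angle, rad, growing clockwise seen from above. Seven sprung detents 0.5236 rad (30 degrees) apart: position 1 (dot) is 0, position 5 is 2.094, position 7 is 3.142; stops 0.06 rad past the first and last. It starts at rest in position 1, 2 or 3. Leaving a detent takes about 0.05 N m (1 to 2 N on the pointer); past half-way it snaps ahead into the next position and stays there.
- selector_axis (a point): Point on the selector's vertical axis at its top, 94 mm above the bench, 34 mm above the panel. Black hub 28 mm in diameter on a low skirt (52 mm diameter, 5 mm above the panel) with one pointer blade, 12 mm thick, tip 54 mm from the axis, from 6 to 34 mm above the panel, white line on top.
- pointer_tip (a point): Tip of the selector's pointer, in the middle of its thickness and level with its top, 54 mm from the turning axis; the direction from selector_axis to here is where the selector points. Its +y runs outward along the blade.
- dot_mark (a point): Black dot on the panel, 9 mm in diameter, 63 mm from the selector's axis in the unit's +y direction: marks position 1. Six black bars follow clockwise seen from above, 30 degrees apart, for positions 2 to 7: position 4 lies towards the unit's +x, position 7 towards its -y (towards the button).
- pointer_rear (a point): Middle of the pointer's trailing cheek, the upright face 6 mm to the anticlockwise side of the blade's middle plane, 36 mm from the axis and 19 mm above the panel: push it to turn clockwise. The cheeks reach from the hub to 52 mm from the axis, 6 to 32 mm above the panel. +y runs outward along the blade, -x faces anticlockwise. Fingers squeezing both cheeks at once count as pinching.
- lamp_button (a joint): Travel of the push button in m: 0 released, 0.006 fully down; springs back by itself; fully down takes 5 N.
- lamp_button_top (a point): Centre of the top face of the round grey push button (28 mm in diameter, in a round steel collar), 125 mm from the selector's axis; pressed straight down.
- tea_tin_mid (a point): Middle of a loose dark tea tin with a brass lid, 63 x 88 x 102 mm high, at 50 mm height; leave it alone.
- glue_jar_mid (a point): Middle of a loose jar, 56 mm in diameter, 75 mm high, at 37 mm height; leave it alone.
- dust_brush_grip (a point): Handle of a loose flat brush lying on the bench to the button's side of the unit, about 200 mm long and 40 mm wide; leave it alone.

How it is judged (in metres and radians):
On the way, in this order (a step that is already met when the one before it is completed fails the run):
1. the selector rests in its fifth position (value of joint selector between 1.9644 and 2.2244 rad), for 0.3 s.
2. the push button is pressed fully down while the selector is in its fifth position (all of step 1 and value of joint lamp_button above 0.0045 m), for 0.05 s.
At the end, for the whole second after the job is handed in: The selector rests in its fifth position (2.094 rad, within 0.13 rad) and the push button, pressed at least 4.5 mm down after that, has come back up (within 1.5 mm) (all of step 1 and velocity of joint selector between -0.1 and 0.1 rad/s and value of joint lamp_button below 0.0015 m); the robot touches nothing.
It fails at once if the button is pressed (more than 3 mm) while the selector is not in its fifth position (value of joint lamp_button above 0.003 m and not (value of joint selector between 1.9644 and 2.2244 rad)).
It fails at once if the pointer is pinched: the fingers press on both its cheeks at once with more than 1.5 N each (contact force between the fingers and selector_c3 above 1.5 N and contact force between the fingers and selector_c4 above 1.5 N).
It fails at once if the tea tin is pushed, tipped or carried more than 30 mm from its place (distance of tea_tin_mid from where it was at the start of the episode above 0.03 m).
It fails at once if the jar is pushed, tipped or carried more than 30 mm from its place (distance of glue_jar_mid from where it was at the start of the episode above 0.03 m).
It fails at once if the brush is pushed, tipped or carried more than 30 mm from its place (distance of dust_brush_grip from where it was at the start of the episode above 0.03 m).
It also fails if it takes over 48 s, if anything falls off the work surface, if the arm or the gripper's body presses on something with over 40 N, if the wrist force passes 120 N, or if a joint passes its speed limit or range.

## Working session

There is one attempt and no reset: what is moved stays moved. The work goes in short steps, Python scripts to look and compute and a shell command to move; the robot and the scene stay as the last step left them, time stands still between calls to the robot, and variables do not carry over. Pictures are saved under pics/ and viewed, at most 10 in all, crops included, and the job is handed in when it is done.

```bash
mkdir -p pics; ls
python3 - <<'E'
from workcell import bot
import cv2,numpy as np
np.set_printoptions(precision=4,suppress=True)
for n in("top","side"):
    cv2.imwrite(f"pics/{n}0.png",bot.camera(n)[:,:,::-1]); c=bot.calibration(n); print(n,c["vfov"],c["cx"],c["cy"]);print(np.array(c["camera_from_world"]))
print({k:v for k,v in bot.get_obs().items()})
E
```

```text
pics
top 49.270975753908935 329.7091059625312 232.56475507238682
[[ 0.0177 -0.9992  0.037   0.0042]
 [-0.9836 -0.0241 -0.1785  0.6249]
 [ 0.1793 -0.0333 -0.9832  0.9911]
 [ 0.      0.      0.      1.    ]]
side 47.12305712658403 313.8724202170364 238.65261255821426
[[-0.9385 -0.3451 -0.0117  0.5873]
 [-0.2446  0.6882 -0.683   0.2055]
 [ 0.2438 -0.6381 -0.7303  0.8913]
 [ 0.      0.      0.      1.    ]]
{'time': 0.1, 'q': array([-66.2905,   5.0092,  10.0372,  95.1002,  -0.0002,  90.003 ]), 'qd': array([ 0.0818, -0.0792,  0.0766,  0.0232, -0.0562, -0.0902]), 'joint_efforts': array([ -0.0018, -52.1564,  46.5653,   0.016 ,  -0.    ,   0.    ]), 'ee_pos': array([ 0.221 , -0.5033,  0.1929]), 'tcp_rot': array([-179.9278,    0.0002,   23.7065]), 'wrist_force': array([0.4985, 0.377 , 0.3006]), 'torque': array([-0.0212, -0.0259,  0.0517]), 'grasp_force': 0.0, 'opening': 0.08509737793097728}
```

View pics/top0.png

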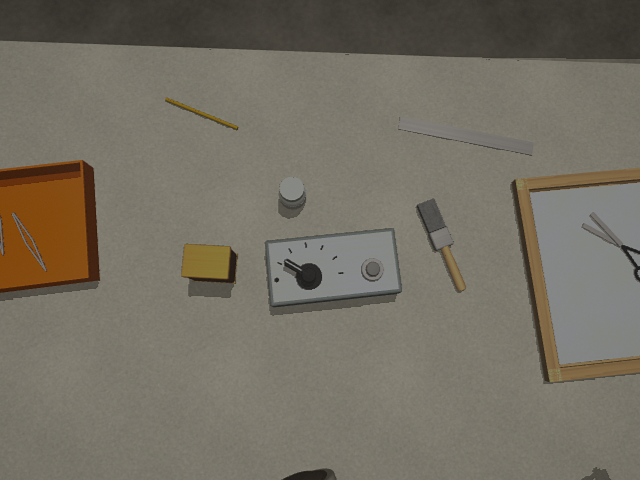

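View pics/side0.png

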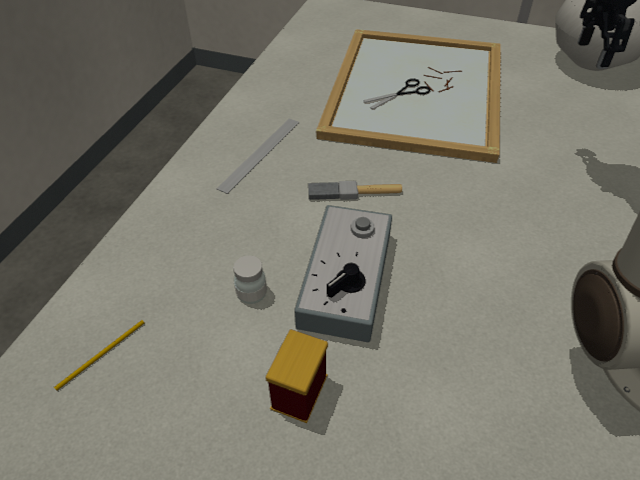

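The top view shows the unit around (333,268), with the hub at (309,276), the dot at (277,280), the button at (372,269), and the pointer tip at about (287,264), which looks like position 2 or 3. The tin is at (209,262), the jar at (292,193) and the brush at (440,245). The side view agrees. I'll enlarge both.

Run:
```python
import cv2,numpy as np
a=cv2.imread("pics/top0.png")[220:320,260:410]; b=cv2.imread("pics/side0.png")[200:340,290:400]
cv2.imwrite("pics/ctop.png",cv2.resize(a,None,fx=5,fy=5,interpolation=cv2.INTER_CUBIC))
cv2.imwrite("pics/cside.png",cv2.resize(b,None,fx=4.2,fy=4.2,interpolation=cv2.INTER_CUBIC))
```

```text
(no output)
```

View pics/ctop.png

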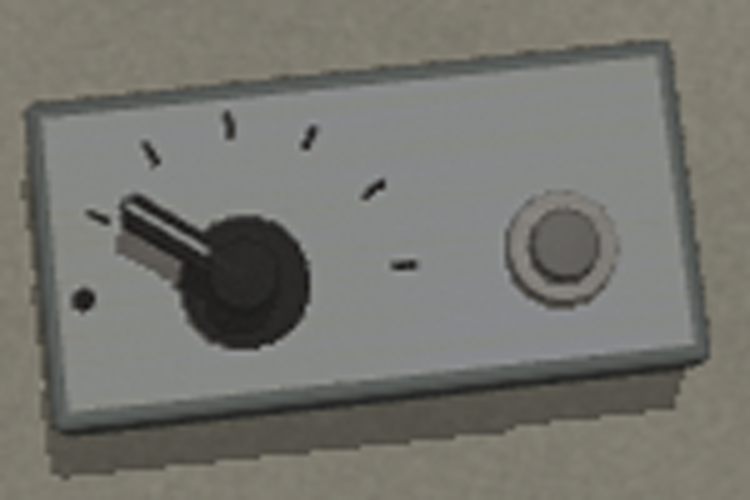

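View pics/cside.png

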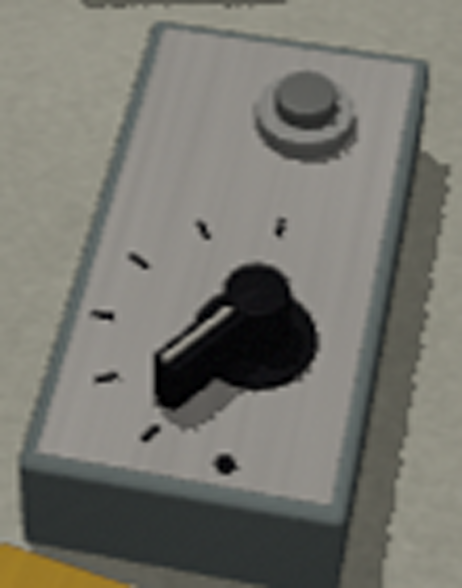

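Top crop: dot (84,299), bar 4 (229,126), bar 7 (404,265), button top (565,244), pointer's line end (130,203). Side crop: dot (225,464), bar 4 (103,315), bar 7 (281,227), button top (307,98), line end (163,355). Next I'll fit the unit's pose.

```bash
cat > h.py <<'E'
import numpy as np
from workcell import bot
from scipy.optimize import least_squares
def proj(n,p):
    c=bot.calibration(n);f=240/np.tan(np.radians(c["vfov"]/2))
    q=np.array(c["camera_from_world"])@np.r_[p,1]
    return np.array([c["cx"]+f*q[0]/q[2],c["cy"]+f*q[1]/q[2]])
def unit(x,y,a,p): # unit frame -> world
    c,s=np.cos(a),np.sin(a);return np.array([x+c*p[0]-s*p[1],y+s*p[0]+c*p[1],p[2]])
E
python3 - <<'E'
from h import *
T=lambda u,v:np.array([(u+.5)/5-.5+260,(v+.5)/5-.5+220])
S=lambda u,v:np.array([(u+.5)/4.2-.5+290,(v+.5)/4.2-.5+200])
def pol(th,r,z): return np.array([-.015+r*np.sin(th),.05+r*np.cos(th),z])
obs={'top':dict(dot=T(84,299),b4=T(229,126),b7=T(404,265),bt=T(565,244),pt=T(130,203)),
'side':dict(dot=S(225,464),b4=S(103,315),b7=S(281,227),bt=S(307,98),pt=S(163,355)),}
def res(v):
    x,y,a,th,rb,zb,rp,*o=v;r=[]
    P=dict(dot=pol(0,.063,.06),b4=pol(np.pi/2,rb,.06),b7=pol(np.pi,rb,.06),bt=np.array([-.015,-.075,zb]),pt=pol(th,rp,.094))
    for i,n in enumerate(obs):
        for k in P: r+=list(proj(n,unit(x,y,a,P[k]))-obs[n][k]-np.array(o[2*i:2*i+2]))
    return np.array(r+[o_*0.7 for o_ in o]+[(rp-.051)*300])
s=least_squares(res,[.35,0.05,.0,.8,.063,.07,.051,0,0,0,0],x_scale=[.01,.01,.1,.1,.01,.01,.01,1,1,1,1]);np.set_printoptions(precision=4,suppress=True)
print(s.x,np.degrees(s.x[2:4]));print(s.fun.round(2))
x,y,a,th=s.x[:4]
print('axis',unit(x,y,a,[-.015,.05,.094]),'btn',unit(x,y,a,[-.015,-.075,s.x[5]]))
for n,uv,h in(('top',(292,184),.075),('top',(206,261),.102)):
    g=least_squares(lambda q:proj(n,[q[0],q[1],h])-uv,[.4,0]);print('jar/tin',g.x)
E
```

```text
[ 0.5584  0.0095  0.1265  0.6353  0.0629  0.0771  0.051   0.0782 -0.3607
  0.2862  0.2293] [ 7.2503 36.4027]
[ 0.11 -0.1  -0.02 -0.4   0.03 -0.03  0.05 -0.09 -0.14  0.44  0.11  0.14
  0.25  0.04  0.03  0.19  0.07  0.03 -0.32 -0.29  0.05 -0.25  0.2   0.16
  0.  ]
axis [0.5372 0.0572 0.094 ] btn [ 0.553  -0.0668  0.0771]
jar/tin [0.7177 0.0949]
jar/tin [0.5564 0.2502]
```

The selector starts at about 36°, so it is in position 2 (30°), and three clicks are needed. The bar radius came out at 62.9 mm and residuals are below 0.5 px. First I go to a hover behind the pointer, then twist so that the tool's x is the push direction (yaw about -23°).

```bash
python3 -m crank '[{"gripper":0,"travel":[30,-25,0],"twist":[0,0,0]},{"gripper":0,"travel":[30,-25,0],"twist":[0,0,0]},{"gripper":0,"travel":[30,-25,0],"twist":[0,0,0]},{"gripper":0,"travel":[30,-25,0],"twist":[0,0,0]},{"gripper":0,"travel":[30,-25,0],"twist":[0,0,0]},{"gripper":0,"travel":[30,-25,0],"twist":[0,0,0]},{"gripper":0,"travel":[30,-25,0],"twist":[0,0,0]},{"gripper":0,"travel":[30,-25,0],"twist":[0,0,0]},{"gripper":0,"travel":[30,-25,0],"twist":[0,0,0]},{"gripper":0,"travel":[30,-25,0],"twist":[0,0,0]},{"gripper":0,"travel":[30,-25,0],"twist":[0,0,0]},{"gripper":0,"travel":[30,-25,0],"twist":[0,0,0]}]' 20
python3 -m crank '[{"gripper":0,"travel":[30,-25,0],"twist":[0,0,0]},{"gripper":0,"travel":[30,-25,0],"twist":[0,0,0]},{"gripper":0,"travel":[30,-25,0],"twist":[0,0,0]},{"gripper":0,"travel":[30,-25,0],"twist":[0,0,0]},{"gripper":0,"travel":[20,-20,0],"twist":[0,0,0]},{"gripper":0,"travel":[0,0,0],"twist":[0,0,0.135]},{"gripper":0,"travel":[0,0,0],"twist":[0,0,0.135]},{"gripper":0,"travel":[0,0,0],"twist":[0,0,0.135]},{"gripper":0,"travel":[0,0,0],"twist":[0,0,0.135]},{"gripper":0,"travel":[0,0,0],"twist":[0,0,0.135]},{"gripper":0,"travel":[0,0,0],"twist":[0,0,0.135]},{"gripper":0,"travel":[0,0,0],"twist":[0,0,0]}]'
cat >> h.py <<'E'
A=np.array([.5372,.0572]);B=np.array([.5530,-.0668])
def delta(xy,z,yaw):
    o=bot.get_obs();p=o['ee_pos'];w=np.radians(o['tcp_rot'][2]);d=(np.array(xy)-p[:2])*1000
    print('tcp',p.round(4),o['tcp_rot'].round(2),'F',o['wrist_force'].round(2),'open',round(o['opening'],4),'t',o['time'])
    print('tool travel',(d@[np.cos(w),np.sin(w)]).round(1),(d@[np.sin(w),-np.cos(w)]).round(1),((p[2]-z)*1000).round(1),'twist z',(w-np.radians(yaw)).round(3))
def behind(phi,r,d):
    e=lambda t:np.array([np.cos(np.radians(t)),np.sin(np.radians(t))])
    return A+r*e(phi)+d*e(phi+90)
E
python3 - <<'E'
from h import *
delta(behind(67.25,.036,.027),.074,-22.75)
import cv2
w=bot.camera('wrist');cv2.imwrite('pics/w0.png',w[:,:,::-1])
E
```

```text
time: 1.6
ee_pos: [0.4304, -0.0829, 0.1934]
tcp_rot: [-180.0, 0.0, 23.7]
wrist_force: [1.1, 0.0, -0.6]
opening: 0.0003
grasp_force: 0.0
time: 3.1
ee_pos: [0.5014, -0.061, 0.1935]
tcp_rot: [-173.9, 1.5, -10.8]
wrist_force: [-0.4, -0.1, 0.6]
opening: 0.0002
grasp_force: 0.0
tcp [ 0.5014 -0.061   0.1935] [-173.86    1.52  -10.8 ] F [-0.37 -0.08  0.65] open 0.0002 t 3.1
tool travel -6.0 -163.6 119.5 twist z 0.209
```

View pics/w0.png

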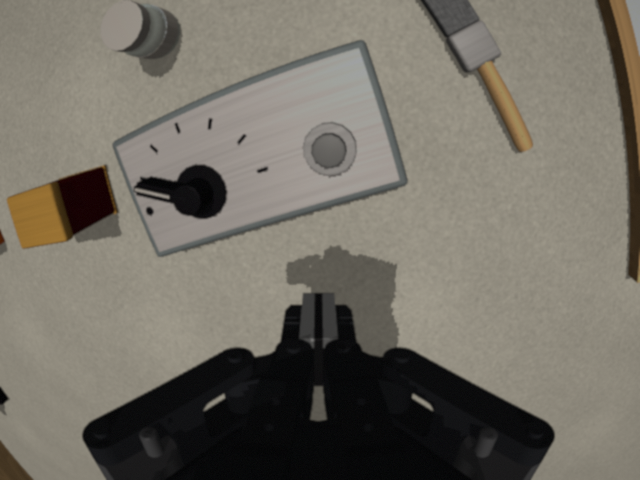

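The wrist view shows the closed fingertips at (318,300), the hub at (188,195) and the button at (329,149). The tool fell short and tilted by 6°, so a joint limit is holding it back. I'll check the joints.

```bash
python3 - <<'E'
from h import *
o=bot.get_obs();print(o['q'].round(2),o['qd'].round(2))
E
python3 -m crank '[{"gripper":0,"travel":[0,-20,0],"twist":[0,0,0]},{"gripper":0,"travel":[0,0,0],"twist":[0,0,0]}]'
python3 - <<'E'
from h import *
o=bot.get_obs();print(o['q'].round(2),o['qd'].round(2))
E
```

```text
[-10.73   0.3    5.    96.21   6.14 179.94] [ 2.11 -0.08  0.01 -0.16  0.05 -0.02]
time: 3.4
ee_pos: [0.5041, -0.0477, 0.1963]
tcp_rot: [-173.4, 1.5, -9.6]
wrist_force: [0.6, -0.8, 0.0]
opening: -0.0
grasp_force: 0.0
[ -9.62   0.42   5.39  96.43   6.62 179.94] [-0.35 -0.08 -0.12 -0.14 -0.5   0.03]
```

q6 is at its 180° limit (q6 = q1 + 180 − yaw). I'll push with the tool's −x face instead, so yaw goes from 157° to about 72°, which is comfortably in range. Twisting back.

```bash
python3 -m crank '[{"gripper":0,"travel":[0,0,0],"twist":[0,0,-0.18]},{"gripper":0,"travel":[0,0,0],"twist":[0,0,-0.18]},{"gripper":0,"travel":[0,0,0],"twist":[0,0,-0.18]},{"gripper":0,"travel":[0,0,0],"twist":[0,0,-0.18]},{"gripper":0,"travel":[0,0,0],"twist":[0,0,-0.18]},{"gripper":0,"travel":[0,0,0],"twist":[0,0,-0.18]},{"gripper":0,"travel":[0,0,0],"twist":[0,0,-0.18]},{"gripper":0,"travel":[0,0,0],"twist":[0,0,-0.18]},{"gripper":0,"travel":[0,0,0],"twist":[0,0,-0.18]},{"gripper":0,"travel":[0,0,0],"twist":[0,0,-0.18]},{"gripper":0,"travel":[0,0,0],"twist":[0,0,0]}]'
python3 - <<'E'
from h import *
delta(behind(67.25,.036,.027),.074,157.25);print(bot.get_obs()['q'].round(2))
E
```

```text
time: 4.78
ee_pos: [0.5039, -0.0484, 0.1962]
tcp_rot: [179.9, -6.8, 93.4]
wrist_force: [0.8, 0.6, -0.4]
opening: -0.0002
grasp_force: 0.0
tcp [ 0.5039 -0.0484  0.1962] [179.94  -6.76  93.36] F [ 0.79  0.59 -0.37] open -0.0002 t 4.775
tool travel 147.6 31.0 122.2 twist z -1.115
[-9.68  0.42  5.37 96.43  6.6  76.88]
```

```bash
python3 -m crank '[{"gripper":0,"travel":[0,0,0],"twist":[0,-0.118,0]},{"gripper":0,"travel":[0,0,0],"twist":[0,0,-0.16]},{"gripper":0,"travel":[0,0,0],"twist":[0,0,-0.16]},{"gripper":0,"travel":[0,0,0],"twist":[0,0,-0.16]},{"gripper":0,"travel":[0,0,0],"twist":[0,0,-0.16]},{"gripper":0,"travel":[0,0,0],"twist":[0,0,-0.16]},{"gripper":0,"travel":[0,0,0],"twist":[0,0,-0.16]},{"gripper":0,"travel":[0,0,0],"twist":[0,0,-0.16]},{"gripper":0,"travel":[0,0,0],"twist":[0,0,0]}]'
cat >> h.py <<'E'
def rot(yaw):
    from scipy.spatial.transform import Rotation as R
    a=R.from_euler('xyz',bot.get_obs()['tcp_rot'],degrees=True);print('rotvec',(a.inv()*R.from_euler('xyz',[180,0,yaw],degrees=True)).as_rotvec().round(3))
E
python3 - <<'E'
from h import *
delta(behind(67.25,.036,.027),.074,157.25);rot(157.25);print(bot.get_obs()['q'].round(2))
E
```

```text
time: 5.9
ee_pos: [0.5039, -0.0487, 0.1962]
tcp_rot: [180.0, 0.1, 157.3]
wrist_force: [-0.1, -0.5, -0.2]
opening: -0.0
grasp_force: 0.0
tcp [ 0.5039 -0.0487  0.1962] [1.7997e+02 6.0000e-02 1.5728e+02] F [-0.13 -0.51 -0.16] open -0.0 t 5.9
tool travel 37.1 146.6 122.2 twist z 0.001
rotvec [0.001 0.001 0.001]
[-5.530e+00 -1.050e+00  4.170e+00  9.515e+01  1.000e-02  1.719e+01]
```

Orientation is good. Now I go across with the height kept, then down to z = 0.1 to check before the last part.

```bash
python3 -m crank '[{"gripper":0,"travel":[9.3,36.6,0],"twist":[0,0,0]},{"gripper":0,"travel":[9.3,36.7,0],"twist":[0,0,0]},{"gripper":0,"travel":[9.3,36.6,0],"twist":[0,0,0]},{"gripper":0,"travel":[9.2,36.7,0],"twist":[0,0,0]},{"gripper":0,"travel":[0,0,25],"twist":[0,0,0]},{"gripper":0,"travel":[0,0,25],"twist":[0,0,0]},{"gripper":0,"travel":[0,0,25],"twist":[0,0,0]},{"gripper":0,"travel":[0,0,20],"twist":[0,0,0]},{"gripper":0,"travel":[0,0,0],"twist":[0,0,0]}]'
python3 - <<'E'
from h import *
delta(behind(67.25,.036,.027),.074,157.25);rot(157.25)
import cv2
s=bot.camera('side')[200:340,260:420];t=bot.camera('top')[210:320,240:400]
f=lambda a:cv2.resize(a[:,:,::-1],None,fx=4,fy=4,interpolation=cv2.INTER_CUBIC)
cv2.imwrite('pics/s1.png',f(s))
E
```

```text
time: 7.02
ee_pos: [0.5248, 0.1006, 0.0998]
tcp_rot: [-179.9, -0.1, 157.2]
wrist_force: [0.3, 0.8, -0.2]
opening: -0.0001
grasp_force: 0.0
tcp [0.5248 0.1006 0.0998] [-1.7995e+02 -6.0000e-02  1.5723e+02] F [ 0.3   0.81 -0.22] open -0.0001 t 7.025
tool travel -1.2 0.8 25.8 twist z -0.0
rotvec [-0.001 -0.001 -0.   ]
```

View pics/s1.png

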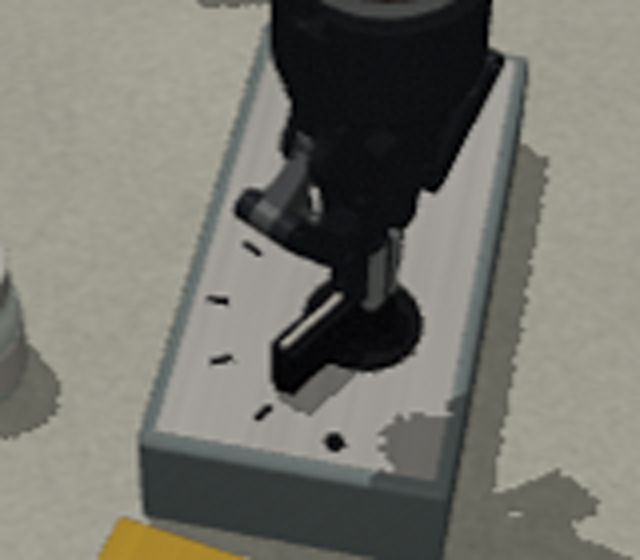

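The side view shows the fingertip at about (380,300), on the anticlockwise side and clear of the blade. Now I lower it, approach and begin the arc about the axis (0.1 rad per row: travel −3.7, +1.5).

```bash
python3 -m crank '[{"gripper":0,"travel":[0,0,13],"twist":[0,0,0]},{"gripper":0,"travel":[0,0,12],"twist":[0,0,0]},{"gripper":0,"travel":[-3,0.4,0],"twist":[0,0,0]},{"gripper":0,"travel":[-3,0.4,0],"twist":[0,0,0]},{"gripper":0,"travel":[-3,0,0],"twist":[0,0,0]},{"gripper":0,"travel":[-2,0,0],"twist":[0,0,0]},{"gripper":0,"travel":[0,0,0],"twist":[0,0,0]}]'
python3 -m crank '[{"gripper":0,"travel":[-3.68,1.52,0],"twist":[0,0,0.1]},{"gripper":0,"travel":[-3.68,1.52,0],"twist":[0,0,0.1]},{"gripper":0,"travel":[-3.68,1.52,0],"twist":[0,0,0.1]},{"gripper":0,"travel":[-3.68,1.52,0],"twist":[0,0,0.1]},{"gripper":0,"travel":[-3.68,1.52,0],"twist":[0,0,0.1]},{"gripper":0,"travel":[-3.68,1.52,0],"twist":[0,0,0.1]},{"gripper":0,"travel":[-3.68,1.52,0],"twist":[0,0,0.1]},{"gripper":0,"travel":[-3.68,1.52,0],"twist":[0,0,0.1]},{"gripper":0,"travel":[0,0,0],"twist":[0,0,0]}]'
cat >> h.py <<'E'
def st():
    o=bot.get_obs();yaw=o['tcp_rot'][2];phi=yaw-90
    a=np.radians(phi);d=o['ee_pos'][:2]-A;e=np.array([np.cos(a),np.sin(a)]);n=np.array([-e[1],e[0]])
    print('phi',phi.round(1),'selector deg if contact',(97.25-phi).round(1),'r',d@e,'d',d@n,o['ee_pos'],'Ftan',-(o['wrist_force'][:2]@n))
E
python3 - <<'E'
from h import *
st()
import cv2
s=bot.camera('side')[200:340,260:420]
cv2.imwrite('pics/s2.png',cv2.resize(s[:,:,::-1],None,fx=4,fy=4,interpolation=cv2.INTER_CUBIC))
E
```

```text
time: 8.0
ee_pos: [0.5364, 0.097, 0.0762]
tcp_rot: [180.0, 0.1, 157.5]
wrist_force: [-0.4, -0.2, -0.1]
opening: 0.0001
grasp_force: 0.0
time: 9.12
ee_pos: [0.5654, 0.0863, 0.0762]
tcp_rot: [179.9, 0.0, 111.7]
wrist_force: [-0.0, -0.3, 0.8]
opening: -0.0002
grasp_force: 0.0
phi 21.7 selector deg if contact 75.6 r 0.036994550192399174 d 0.016596170229470287 [0.56544135 0.08629391 0.07617957] Ftan 0.29795559917111275
```

View pics/s2.png

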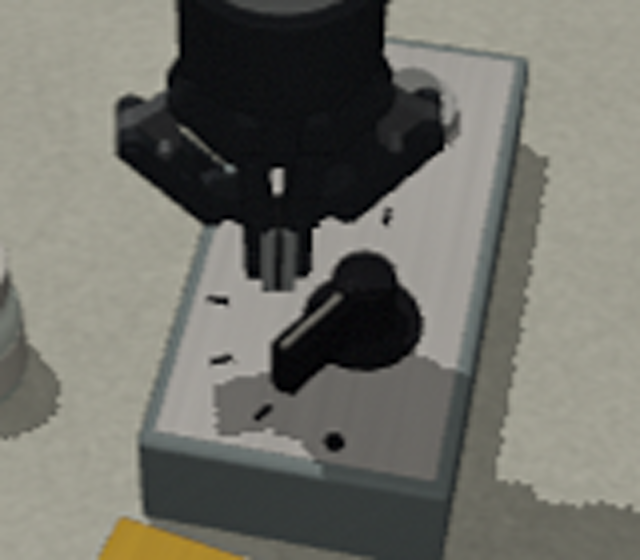

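The side view shows the fingertip at (278,285) and the pointer has not moved. I'll compare where the reported TCP should appear.

Run:
```python
from h import *
for p in ([.5654,.0863,.0762],[.5372,.0572,.094],[*behind(67.25,.054,0),.094],[*behind(67.25,.052,0),.066]): print(p,(proj('side',np.array(p))-[260,200])*4, (proj('top',np.array(p))))
print(bot.calibration('side')['camera_from_world'][0])
g=least_squares(lambda q:np.r_[(proj('side',[q[0],q[1],q[2]])-[260+278/4,200+285/4])],[.56,.08,.0762]);print(g.x)
for z in(.06,.076,.1,.12,.14):
  g=least_squares(lambda q:proj('side',[q[0],q[1],z])-[260+278/4,200+285/4],[.56,.08]);print(z,g.x)
```

```text
[0.5654, 0.0863, 0.0762] [277.91387144 333.30916727] [294.01454157 259.91612962]
[0.5372, 0.0572, 0.094] [365.13714883 272.86187533] [308.64562667 273.82328815]
[np.float64(0.5580823919283884), np.float64(0.1069988524702044), 0.094] [278.67969011 348.51413964] [282.71698872 262.30428991]
[np.float64(0.5573089700051147), np.float64(0.1051544505268635), 0.066] [281.27317337 387.51815906] [284.38416545 264.47650295]
[-0.93848779 -0.34511462 -0.01168663  0.58733773]
[0.57129813 0.06941278 0.0861502 ]
0.06 [0.57816978 0.04882152]
0.076 [0.57396536 0.06142028]
0.1 [0.56765873 0.08031842]
0.12 [0.56240321 0.09606686]
0.14 [0.55714769 0.11181531]
```

Run:
```python
from h import *
for nm,p,px in (('s1',[.5248,.1006,.0998],(380,307)),('s2',[.5654,.0863,.0762],(278,290))):
  print(nm,(proj('side',np.array(p))-[260,200])*4)
  for z in (p[2],p[2]+.02,p[2]+.03):
    g=least_squares(lambda q:proj('side',[q[0],q[1],z])-[260+px[0]/4,200+px[1]/4],[.56,.08]);print(z,g.x-p[:2])
import cv2
s=bot.camera('side')[130:330,240:440];t=bot.camera('top')[170:370,220:420]
cv2.imwrite('pics/b3.png',cv2.resize(np.hstack([s,t])[:,:,::-1],(800,400),interpolation=cv2.INTER_CUBIC))
```

```text
s1 [362.56083957 349.76919743]
0.0998 [-2.67498309e-05 -2.34096852e-02]
0.1198 [-0.00405255 -0.00757616]
0.1298 [-0.00606545  0.0003406 ]
s2 [277.91387144 333.30916727]
0.0762 [ 0.00761284 -0.02212026]
0.09620000000000001 [ 0.00238225 -0.00644389]
0.1062 [-0.00023304  0.00139429]
```

View pics/b3.png

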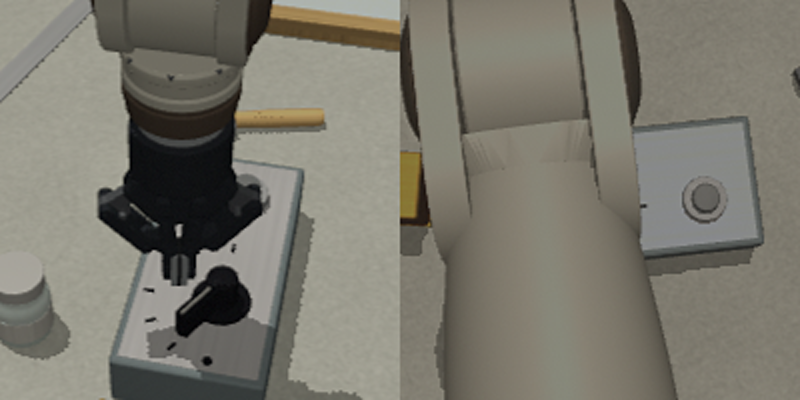

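The views agree with the tip being about 30 mm higher than reported: the arc passed over the pointer with no contact. I'll raise the tool, return behind the pointer, then probe down gently by force.

```bash
python3 -m crank '[{"gripper":0,"travel":[0,0,-15],"twist":[0,0,0]},{"gripper":0,"travel":[3.84,-1.1,0],"twist":[0,0,-0.1]},{"gripper":0,"travel":[3.84,-1.1,0],"twist":[0,0,-0.1]},{"gripper":0,"travel":[3.84,-1.1,0],"twist":[0,0,-0.1]},{"gripper":0,"travel":[3.84,-1.1,0],"twist":[0,0,-0.1]},{"gripper":0,"travel":[3.84,-1.1,0],"twist":[0,0,-0.1]},{"gripper":0,"travel":[3.84,-1.1,0],"twist":[0,0,-0.1]},{"gripper":0,"travel":[3.84,-1.1,0],"twist":[0,0,-0.1]},{"gripper":0,"travel":[3.84,-1.1,0],"twist":[0,0,-0.1]},{"gripper":0,"travel":[10,0,0],"twist":[0,0,0]},{"gripper":0,"travel":[0,0,0],"twist":[0,0,0]}]'
python3 - <<'E'
from h import *
st();delta(behind(67.25,.038,.030),.074,157.25);rot(157.25)
c=bot.calibration('wrist');im=bot.camera('wrist');f=240/np.tan(np.radians(c['vfov']/2));M=np.array(c['camera_from_world'])
def fe(p):
    q=M@np.r_[p,1];r=np.hypot(q[0],q[1]);t=np.arctan2(r,q[2]);return (np.array([c['cx'],c['cy']])+f*t*q[:2]/r).round(1)
print('tcp px',fe(bot.get_obs()['ee_pos']),'tip if 30 higher',fe(bot.get_obs()['ee_pos']+[0,0,.03]))
for dz in (0,-.03): print(dz,'btn',fe([*B,.077+dz]),'hub',fe([*A,.094+dz]),'dot',fe([.52925,.1197,.06+dz]))
import cv2;cv2.imwrite('pics/w4.png',im[:,:,::-1])
E
```

```text
time: 10.65
ee_pos: [0.5295, 0.1072, 0.0919]
tcp_rot: [179.9, 0.1, 157.4]
wrist_force: [-0.0, 0.1, 0.1]
opening: -0.0
grasp_force: 0.0
phi 67.4 selector deg if contact 29.8 r 0.04320044180558205 d 0.02634130587116981 [0.52946046 0.10720242 0.09190042] Ftan -0.05897050128443469
tcp [0.5295 0.1072 0.0919] [1.7995e+02 9.0000e-02 1.5743e+02] F [-0.04  0.05  0.1 ] open -0.0 t 10.65
tool travel 3.5 -5.1 17.9 twist z 0.003
rotvec [0.001 0.002 0.003]
tcp px [315.4 274.5] tip if 30 higher [315.1 301.9]
0 btn [116.1 367.1] hub [239.6 317. ] dot [334.4 244.6]
-0.03 btn [131.3 345.3] hub [248.3 292.6] dot [332.5 229.3]
```

View pics/w4.png

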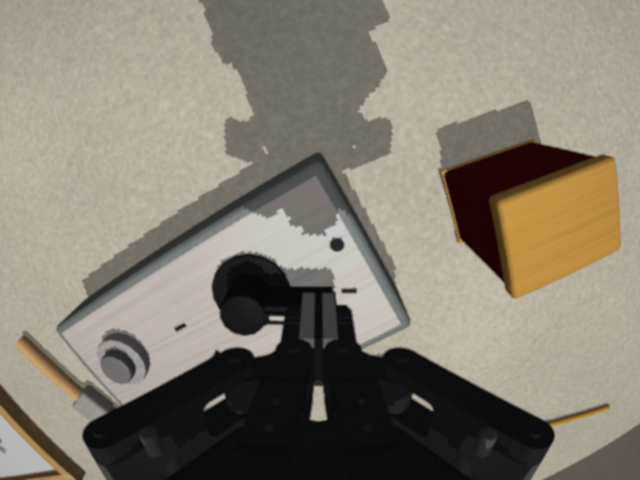

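The wrist view puts the dot at (337,244), the hub at (242,316) and the button at (117,365). All match my predictions at zero height error, so the arm and the unit's pose are right. But the tip shows at (318,292) and not at the predicted (315,274), so the fingers really end 20 to 30 mm short of the reported TCP. I'll shift behind the blade, go to TCP z 0.055 (safe, since at 0.076 it cleared the pointer's 94 mm top), then feel for the panel.

```bash
python3 -m crank '[{"gripper":0,"travel":[3.5,-3,0],"twist":[0,0,0]},{"gripper":0,"travel":[0,0,13],"twist":[0,0,0]},{"gripper":0,"travel":[0,0,12],"twist":[0,0,0]},{"gripper":0,"travel":[0,0,12],"twist":[0,0,0]},{"gripper":0,"travel":[0,0,0],"twist":[0,0,0]}]'
python3 -m crank '[{"gripper":0,"travel":[0,0,2],"twist":[0,0,0]},{"gripper":0,"travel":[0,0,2],"twist":[0,0,0]},{"gripper":0,"travel":[0,0,0],"twist":[0,0,0]}]' | grep -E "pos|wrist"
python3 -m crank '[{"gripper":0,"travel":[0,0,2],"twist":[0,0,0]},{"gripper":0,"travel":[0,0,2],"twist":[0,0,0]},{"gripper":0,"travel":[0,0,0],"twist":[0,0,0]}]' | grep -E "pos|wrist"
```

```text
time: 11.32
ee_pos: [0.5247, 0.1052, 0.0526]
tcp_rot: [-180.0, -0.1, 157.5]
wrist_force: [0.0, 0.4, 0.2]
opening: 0.0001
grasp_force: 0.0
ee_pos: [0.5256, 0.1054, 0.0503]
wrist_force: [-0.7, -0.2, 0.2]
ee_pos: [0.5254, 0.1054, 0.0459]
wrist_force: [-0.4, 0.4, 0.0]
```

The reported z is now below the panel and there is no contact, which confirms the offset. The tip is at an estimated 66 to 76 mm, level with the blade. Approaching and pushing over the first click.

```bash
python3 -m crank '[{"gripper":0,"travel":[-3,-1,0],"twist":[0,0,0]},{"gripper":0,"travel":[-3,-1,0],"twist":[0,0,0]},{"gripper":0,"travel":[-3,0,0],"twist":[0,0,0]},{"gripper":0,"travel":[-3,0,0],"twist":[0,0,0]},{"gripper":0,"travel":[0,0,0],"twist":[0,0,0]}]' | grep -E "pos|wrist"
python3 -c 'from h import *;st()'
python3 -m crank '[{"gripper":0,"travel":[-1.85,0.8,0],"twist":[0,0,0.05]},{"gripper":0,"travel":[-1.85,0.8,0],"twist":[0,0,0.05]},{"gripper":0,"travel":[-1.85,0.8,0],"twist":[0,0,0.05]},{"gripper":0,"travel":[0,0,0],"twist":[0,0,0]}]'| grep -E "pos|wrist"
python3 -c 'from h import *;st()'
```

```text
ee_pos: [0.5359, 0.0989, 0.0461]
wrist_force: [-1.0, 0.2, 0.4]
phi 67.5 selector deg if contact 29.8 r 0.038049810948544184 d 0.017207774459009773 [0.53586748 0.09893871 0.0461074 ] Ftan -0.9916208431131573
ee_pos: [0.5418, 0.0988, 0.0461]
wrist_force: [-1.2, -0.8, 0.1]
phi 58.9 selector deg if contact 38.3 r 0.037997284190143074 d 0.017518513069676785 [0.54180689 0.09878688 0.04608412] Ftan -0.6103799642961475
```

```bash
for i in 1; do python3 -m crank '[{"gripper":0,"travel":[-1.85,0.8,0],"twist":[0,0,0.05]},{"gripper":0,"travel":[-1.85,0.8,0],"twist":[0,0,0.05]},{"gripper":0,"travel":[-1.85,0.8,0],"twist":[0,0,0.05]},{"gripper":0,"travel":[-1.85,0.8,0],"twist":[0,0,0.05]},{"gripper":0,"travel":[-1.85,0.8,0],"twist":[0,0,0.05]},{"gripper":0,"travel":[0,0,0],"twist":[0,0,0]}]'| grep -E "pos|wrist"; done
python3 - <<'E'
from h import *
st()
import cv2
a=cv2.imread('pics/side0.png')[:,:,::-1];b=bot.camera('side')
# white-line search: bright thin pixels near hub top on dark: report bright pixels in the old pointer area
for nm,im in(('old',a),('new',b)):
    g=im[255:300,320:365].mean(2);print(nm);print('\n'.join(''.join('#' if v<45 else ('+' if v<100 else '.') for v in r) for r in g[::2]))
cv2.imwrite('pics/s5.png',b[:,:,::-1])
E
```

```text
ee_pos: [0.5517, 0.0964, 0.0462]
wrist_force: [-0.8, -0.1, -0.3]
phi 44.7 selector deg if contact 52.6 r 0.037836247623004436 d 0.017724313698099785 [0.55165852 0.09640056 0.04616198] Ftan -0.5527014155430338
old
..................#+...............+#........
.............................................
.............................................
.##+.........................................
...+#+.....................+++###++..........
.........................############+.......
.......................+##############+......
.......................+###############+.....
....................+###################+....
..................+###+..+################+..
................+###+..+####################.
...............+#+..++#######################
.............+#+..+##########################
..........+#+..+#############################
.......+++...+###############################
......+#+++#################################+
......+####################################+.
.......##################################+...
......+#############++++##############+......
......+######
[... 532 characters left out ...]
####......
########################################+....
##########################################+..
##################+++#######################.
###################+++#######################
##############++++#+++#######################
+#############++++#+++#######################
+############+++++#+++#######################
+############++++##+++######################+
.+###########++++##+++#####################+.
..+......+###++++##++####################+...
............+++++.......+############++......
.............................+...............
..............+..............................
.............................................
.............+...............................
```

The blade has left its old place (the lower-left of the crop is clear). On to the next two clicks, slowly.

```bash
python3 -m crank '[{"gripper":0,"travel":[-1.85,0.8,0],"twist":[0,0,0.05]},{"gripper":0,"travel":[-1.85,0.8,0],"twist":[0,0,0.05]},{"gripper":0,"travel":[-1.85,0.8,0],"twist":[0,0,0.05]},{"gripper":0,"travel":[-1.85,0.8,0],"twist":[0,0,0.05]},{"gripper":0,"travel":[-1.85,0.8,0],"twist":[0,0,0.05]},{"gripper":0,"travel":[-1.85,0.8,0],"twist":[0,0,0.05]},{"gripper":0,"travel":[-1.85,0.8,0],"twist":[0,0,0.05]},{"gripper":0,"travel":[-1.85,0.8,0],"twist":[0,0,0.05]},{"gripper":0,"travel":[-1.85,0.8,0],"twist":[0,0,0.05]},{"gripper":0,"travel":[-1.85,0.8,0],"twist":[0,0,0.05]},{"gripper":0,"travel":[0,0,0],"twist":[0,0,0]}]'| grep -E "pos|wrist"
python3 -c 'from h import *;st()'
python3 -m crank '[{"gripper":0,"travel":[-1.85,0.8,0],"twist":[0,0,0.05]},{"gripper":0,"travel":[-1.85,0.8,0],"twist":[0,0,0.05]},{"gripper":0,"travel":[-1.85,0.8,0],"twist":[0,0,0.05]},{"gripper":0,"travel":[-1.85,0.8,0],"twist":[0,0,0.05]},{"gripper":0,"travel":[-1.85,0.8,0],"twist":[0,0,0.05]},{"gripper":0,"travel":[-1.85,0.8,0],"twist":[0,0,0.05]},{"gripper":0,"travel":[-1.85,0.8,0],"twist":[0,0,0.05]},{"gripper":0,"travel":[0,0,0],"twist":[0,0,0]}]'| grep -E "pos|wrist"
python3 -c 'from h import *;st()'
```

```text
ee_pos: [0.5679, 0.085, 0.0462]
wrist_force: [0.2, 0.1, 0.3]
phi 16.0 selector deg if contact 81.2 r 0.03718218599436356 d 0.018217165477923177 [0.56790842 0.0849736  0.04616379] Ftan -0.00534112395037279
ee_pos: [0.5751, 0.073, 0.0462]
wrist_force: [-0.1, 0.9, -0.1]
phi -4.0 selector deg if contact 101.3 r 0.03673664186388488 d 0.01839071448260872 [0.5751309  0.07298118 0.04622324] Ftan -0.8802226088410802
```

```bash
python3 -m crank '[{"gripper":0,"travel":[-2.2,0.8,0],"twist":[0,0,0.05]},{"gripper":0,"travel":[-2.2,0.8,0],"twist":[0,0,0.05]},{"gripper":0,"travel":[-2.2,0.8,0],"twist":[0,0,0.05]},{"gripper":0,"travel":[-2.2,0.8,0],"twist":[0,0,0.05]},{"gripper":0,"travel":[0,0,0],"twist":[0,0,0]},{"gripper":0,"travel":[0,0,0],"twist":[0,0,0]}]'| grep -E "pos|wrist"
python3 - <<'E'
from h import *
st()
import cv2
s=bot.camera('side')[200:340,260:420];w=bot.camera('wrist')[130:410,160:480]
cv2.imwrite('pics/v6.png',np.hstack([cv2.resize(s,(400,350),interpolation=cv2.INTER_CUBIC),cv2.resize(w,(400,350))])[:,:,::-1])
E
```

```text
ee_pos: [0.577, 0.0639, 0.0462]
wrist_force: [-1.3, 0.8, -0.1]
phi -15.5 selector deg if contact 112.7 r 0.0365689731256493 d 0.017050073559416932 [0.57699029 0.06388788 0.04621028] Ftan -0.458955382381509
```

View pics/v6.png

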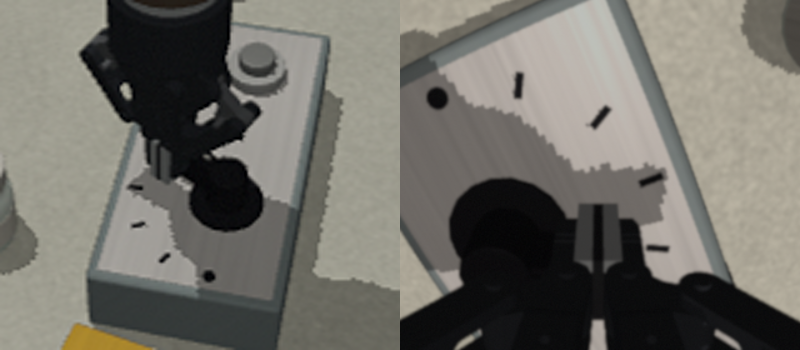

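The tip stands behind the blade and the dot, bars and button are where they should be. The pointer itself is hidden under the gripper. I'll back off, go up, move over to the button hover and check the pointer numerically in the side image.

```bash
python3 -m crank '[{"gripper":0,"travel":[4,0,0],"twist":[0,0,0]},{"gripper":0,"travel":[4,0,0],"twist":[0,0,0]},{"gripper":0,"travel":[0,0,-20],"twist":[0,0,0]},{"gripper":0,"travel":[0,0,-25],"twist":[0,0,0]},{"gripper":0,"travel":[0,0,-25],"twist":[0,0,0]},{"gripper":0,"travel":[0,0,-10],"twist":[0,0,0]},{"gripper":0,"travel":[0,0,0],"twist":[0,0,0]}]'| grep -E "pos|wrist"
python3 -c 'from h import *;delta(B,.12,74.5);rot(74.5)'
```

```text
ee_pos: [0.5794, 0.0717, 0.1263]
wrist_force: [-1.3, -0.1, -0.5]
tcp [0.5794 0.0717 0.1263] [ 1.799e+02 -4.000e-02  7.444e+01] F [-1.28 -0.12 -0.52] open -0.0 t 18.1
tool travel -140.5 11.7 6.3 twist z -0.001
rotvec [ 0.002 -0.001 -0.001]
```

```bash
python3 -m crank '[{"gripper":0,"travel":[-28,2.3,0],"twist":[0,0,0]},{"gripper":0,"travel":[-28,2.3,0],"twist":[0,0,0]},{"gripper":0,"travel":[-28,2.3,0],"twist":[0,0,0]},{"gripper":0,"travel":[-28,2.4,0],"twist":[0,0,0]},{"gripper":0,"travel":[-28.5,2.4,0],"twist":[0,0,0]},{"gripper":0,"travel":[0,0,0],"twist":[0,0,0]}]'| grep -E "pos|wrist"
cat > ang.py <<'E'
from h import *
import cv2
def blade(n,im,t):
    ph=np.radians(97.25-t);e=np.array([np.cos(ph),np.sin(ph)]);k=np.array([-e[1],e[0]])
    g=im.mean(2).astype(np.float32);v=[]
    for r in np.arange(.030,.051,.003):
        for z in(.094,.080):
          for d in((-.0045,.0045) if z>.09 else (0,)):
            p=proj(n,np.r_[A+r*e+d*k,z]);v.append(g[int(round(p[1])),int(round(p[0]))])
    return np.mean(v)
def scan(n,im): return [(t,round(float(blade(n,im,t)),0)) for t in range(0,190,10)]
E
python3 - <<'E'
from ang import *
for n in('side','top'):
    old=cv2.imread(f'pics/{n}0.png');print(n,'old',scan(n,old));im=bot.camera(n);print(n,'new',scan(n,im));cv2.imwrite(f'pics/{n}7.png',im[:,:,::-1])
delta(B,.075,74.5)
g=cv2.imread('pics/side7.png').mean(2)[240:300,305:375];print('\n'.join(''.join('#' if v<45 else ('+' if v<100 else '.') for v in r) for r in g[::2]))
E
```

```text
ee_pos: [0.5519, -0.0683, 0.1249]
wrist_force: [-0.1, 0.7, -0.8]
side old [(0, 27.0), (10, 22.0), (20, 8.0), (30, 41.0), (40, 85.0), (50, 116.0), (60, 138.0), (70, 141.0), (80, 142.0), (90, 137.0), (100, 137.0), (110, 141.0), (120, 141.0), (130, 140.0), (140, 119.0), (150, 141.0), (160, 142.0), (170, 142.0), (180, 124.0)]
side new [(0, 38.0), (10, 48.0), (20, 64.0), (30, 89.0), (40, 117.0), (50, 139.0), (60, 143.0), (70, 126.0), (80, 108.0), (90, 69.0), (100, 27.0), (110, 34.0), (120, 42.0), (130, 94.0), (140, 117.0), (150, 150.0), (160, 151.0), (170, 151.0), (180, 132.0)]
top old [(0, 128.0), (10, 108.0), (20, 70.0), (30, 63.0), (40, 99.0), (50, 123.0), (60, 135.0), (70, 135.0), (80, 135.0), (90, 135.0), (100, 135.0), (110, 135.0), (120, 135.0), (130, 135.0), (140, 135.0), (150, 135.0), (160, 135.0), (170, 135.0), (180, 135.0)]
top new [(0, 139.0), (10, 139.0), (20, 139.0), (30, 139.0), (40, 139.0), (50, 139.0), (60, 140.0), (70, 140.0), (80, 140.0), (90, 140.0), (100, 140.0), (110, 104.0), (120, 66.0), (130, 98.0), (140, 130.0), (150, 140.0), (160, 140.0), (170, 139.0), (180, 139.0
[... 1579 characters left out ...]
......................#############################..........
...............................+############################+.........
...............................+############################..........
.................................##########################...........
...................................######################++...........
........###+.........................+#################++.............
..........................................++###+#++...................
......................................................................
......................................................................
......................................................................
```

The top view's minimum is symmetric about 120°, and it was at about 27° before, so the selector is in position 5. The tip is centred over the button. Descending, then pressing by feel.

```bash
python3 -m crank '[{"gripper":0,"travel":[0,0.5,20],"twist":[0,0,0]},{"gripper":0,"travel":[0,0,20],"twist":[0,0,0]},{"gripper":0,"travel":[0,0,18],"twist":[0,0,0]},{"gripper":0,"travel":[0,0,0],"twist":[0,0,0]}]'| grep -E "pos|wrist"
for i in 1 2 3; do :; done
python3 -m crank '[{"gripper":0,"travel":[0,0,4],"twist":[0,0,0]},{"gripper":0,"travel":[0,0,4],"twist":[0,0,0]},{"gripper":0,"travel":[0,0,0],"twist":[0,0,0]}]'| grep -E "pos|wrist"
python3 -m crank '[{"gripper":0,"travel":[0,0,2],"twist":[0,0,0]},{"gripper":0,"travel":[0,0,0],"twist":[0,0,0]}]'| grep -E "pos|wrist"
```

```text
ee_pos: [0.5523, -0.0665, 0.0664]
wrist_force: [-0.7, 0.9, 0.5]
ee_pos: [0.5532, -0.0672, 0.0602]
wrist_force: [0.2, -0.0, -0.2]
ee_pos: [0.5532, -0.0672, 0.0582]
wrist_force: [-0.9, 0.4, -1.5]
```

```bash
python3 -m crank '[{"gripper":0,"travel":[0,0,2],"twist":[0,0,0]},{"gripper":0,"travel":[0,0,2],"twist":[0,0,0]},{"gripper":0,"travel":[0,0,0],"twist":[0,0,0]}]'| grep -E "pos|wrist"
python3 -m crank '[{"gripper":0,"travel":[0,0,2],"twist":[0,0,0]},{"gripper":0,"travel":[0,0,2],"twist":[0,0,0]},{"gripper":0,"travel":[0,0,0],"twist":[0,0,0]}]'| grep -E "pos|wrist"
```

```text
ee_pos: [0.553, -0.0671, 0.0539]
wrist_force: [-0.1, 0.0, 0.4]
ee_pos: [0.5531, -0.0671, 0.0499]
wrist_force: [0.1, -0.5, -0.5]
```

```bash
R='grep -E pos|wrist'
python3 -m crank '[{"gripper":0,"travel":[0,0,2],"twist":[0,0,0]},{"gripper":0,"travel":[0,0,0],"twist":[0,0,0]}]'| grep -E "pos|wrist"
python3 -m crank '[{"gripper":0,"travel":[0,0,2],"twist":[0,0,0]},{"gripper":0,"travel":[0,0,0],"twist":[0,0,0]}]'| grep -E "pos|wrist"
python3 -m crank '[{"gripper":0,"travel":[0,0,2],"twist":[0,0,0]},{"gripper":0,"travel":[0,0,0],"twist":[0,0,0]}]'| grep -E "pos|wrist"
```

```text
ee_pos: [0.5531, -0.0671, 0.048]
wrist_force: [-0.8, -0.4, -0.4]
ee_pos: [0.5531, -0.0671, 0.046]
wrist_force: [-0.1, 0.2, 0.3]
ee_pos: [0.5533, -0.0671, 0.0442]
wrist_force: [0.2, 0.0, 1.0]
```

```bash
python3 -m crank '[{"gripper":0,"travel":[0,0,2],"twist":[0,0,0]},{"gripper":0,"travel":[0,0,0],"twist":[0,0,0]}]'| grep -E "pos|wrist"
python3 -m crank '[{"gripper":0,"travel":[0,0,2],"twist":[0,0,0]},{"gripper":0,"travel":[0,0,0],"twist":[0,0,0]}]'| grep -E "pos|wrist"
python3 -m crank '[{"gripper":0,"travel":[0,0,1.5],"twist":[0,0,0]},{"gripper":0,"travel":[0,0,0],"twist":[0,0,0]}]'| grep -E "pos|wrist"
```

```text
ee_pos: [0.5533, -0.0672, 0.0423]
wrist_force: [0.2, 0.7, 2.3]
ee_pos: [0.5533, -0.0672, 0.0402]
wrist_force: [-1.5, -0.1, 3.6]
ee_pos: [0.5533, -0.0672, 0.0387]
wrist_force: [0.2, -1.3, 5.3]
```

Contact began near 0.045, and the force has risen steadily to 5 N. One more step to reach the bottom stop.

```bash
python3 -m crank '[{"gripper":0,"travel":[0,0,1],"twist":[0,0,0]},{"gripper":0,"travel":[0,0,0],"twist":[0,0,0]}]'| grep -E "pos|wrist"
python3 -m crank '[{"gripper":0,"travel":[0,0,0.5],"twist":[0,0,0]},{"gripper":0,"travel":[0,0,0],"twist":[0,0,0]}]'| grep -E "pos|wrist"
```

```text
ee_pos: [0.5534, -0.0672, 0.0383]
wrist_force: [-1.2, 0.2, 8.1]
ee_pos: [0.5534, -0.0672, 0.0383]
wrist_force: [-2.5, 0.0, 11.7]
```

The bottom stop is reached (z stalls while the force rises). Releasing and retreating upward.

```bash
python3 -m crank '[{"gripper":0,"travel":[0,0,-5],"twist":[0,0,0]},{"gripper":0,"travel":[0,0,-10],"twist":[0,0,0]},{"gripper":0,"travel":[0,0,-20],"twist":[0,0,0]},{"gripper":0,"travel":[0,0,-25],"twist":[0,0,0]},{"gripper":0,"travel":[0,0,-25],"twist":[0,0,0]},{"gripper":0,"travel":[0,0,0],"twist":[0,0,0]},{"gripper":0,"travel":[0,0,0],"twist":[0,0,0]},{"gripper":0,"travel":[0,0,0],"twist":[0,0,0]}]'
python3 - <<'E'
from ang import *
a=cv2.imread('pics/top7.png')[:,:,::-1];im=bot.camera('top');print(scan('top',im)[10:15]);print(bot.get_obs()['time'])
s0=cv2.imread('pics/top0.png')[:,:,::-1]
for n,(x0,x1,y0,y1) in dict(tin=(180,240,240,285),jar=(275,310,172,215),brush=(412,470,195,295)).items():
    print(n,np.abs(im[y0:y1,x0:x1].astype(int)-s0[y0:y1,x0:x1]).mean().round(1))
E
```

```text
time: 23.82
ee_pos: [0.5526, -0.0671, 0.121]
tcp_rot: [-180.0, -0.0, 74.4]
wrist_force: [-1.2, 0.4, 0.5]
opening: 0.0001
grasp_force: 0.0
[(100, 140.0), (110, 104.0), (120, 66.0), (130, 98.0), (140, 130.0)]
23.875
tin 3.6
jar 4.1
brush 17.4
```

```bash
python3 -c 'from workcell import bot;print(bot.job_done())'
```

```text
the job is handed in; nothing more can be done
None
```

The selector was pushed with the fingertip to its fifth position (camera check about 120°), then the button was pressed to its stop and the finger lifted clear; the job was handed in at about 24 s, with no verdict shown. I did not check the button's return by camera, and the brush area of the image changed, which I put down to the arm or its shadow since the gripper never came near the brush.

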